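# Check two steel sleeves with the plug gauge and reject the tight one

### The job

Check the two steel sleeves with the green-handled plug gauge that stands in the wooden block: first put the gauge down fully home into the sleeve whose bore lets it pass, leave it standing there, and leave that sleeve standing where it is on the bench. Then sort out the other sleeve, whose bore is too small for the gauge, by standing it upright in the shallow white tray.

Things in the scene. Friction and masses are not known exactly. Their poses are not given: they have to be found in the camera images.
- gauge_grip (a point): centre of the plug gauge's green grip (22 mm dia, 55 mm long), z up its axis, 84 mm over the bench at the start. Gauge upright in a hole of a fixed wooden block 76x76x50 mm; lift 50 mm to clear. Below this point: grip ends 28 mm, stop flange (42 mm dia) underside 34 mm, steel pin 25 mm dia, tapering over the last 13 mm to the nose tip at 74 mm. Home in a sleeve: flange on its top, point 79 mm over bench. 0.15 kg
- sleeve_wide_mid (a point): centre (on the axis, 22.5 mm up) of the wide-bored steel sleeve, loose, upright on the bench: plain tube 52 mm outside, 45 mm high, bore 30 mm right through (wall 11 mm), so the gauge passes; z is its axis. 0.22 kg. It slides a little and centres itself under the tapered nose.
- sleeve_tight_mid (a point): centre (on the axis, 22.5 mm up) of the tight-bored steel sleeve, loose, upright on the bench: plain tube 52 mm outside, 45 mm high, but bore only 14 mm (wall 19 mm), so the gauge's nose stops in its mouth; z is its axis. 0.22 kg. Grasp it across the outside.
- tray: shallow white enamelled tray with a dark blue edge, fixed to the bench, 143 mm along its x and 263 mm along its y, rim 19 mm high, floor 2 mm thick. The origin is the centre of its underside, on the bench. Right behind it stands a fixed beige instrument, its front 0.57 m ahead of the robot, 185 mm high, with a level arm 0.32 m up reaching to the same front: come to the tray from the near side.
Things that resemble listed ones, but are neither listed nor needed, are in the scene too. What is shaped like the part that bears sleeve_wide_mid but pink, purple or turquoise is not meant.

How it is judged:
By the outcome, as a careful person would: the job done as asked, in the order asked, and still so for the second after the job is handed in, with the robot touching nothing.
It also fails if it takes over 64 s, if anything falls off the work surface, if the arm or the gripper's body presses on something with over 40 N, if the wrist force passes 120 N, or if a joint passes its speed limit or range.

### The arm

A 6-joint arm with a two-finger parallel gripper is mounted at the origin on a cart in front of the work surface, level with it; the furniture and walls round the work are solid. World frame = base frame: x ahead of the robot, y to its left, z up, the work surface at z = 0. Lengths are in m, angles in degrees, forces in N, time in s.
With the tool pointing down it reaches from about 0.4 to 0.825 m from the base axis. Payload 7 kg.
Tool frame: the origin (TCP) lies between the finger pads; the fingertips stand 22 mm ahead of it and the grasp point (between the pads) lies 3 mm ahead of it; z points along the fingers, y is the line along which they close (so a half turn about z gives the same grasp; the last joint's range is limited). The gripper opens to 88 mm and grips with 3 to 60 N. Pads are 19 mm wide; open, the fingers measure 130 mm over their backs; the gripper's body (78 mm by 193 mm) begins 47 mm behind the grasp point.
Start: joints at [-47.894, 20.546, 0.682, 0, -70.136, -16.507], TCP at [0.292, -0.609, 0.249] pointing down, gripper open.
Joint ranges: [-176.03, 176.03], [-82.01, 121.73], [-58.28, 71.71], [-173.87, 95.51], [-174.79, -0.11], [-173.66, 173.66]. Speed limits (degrees/s): [136.94, 136.94, 172.46, 180, 180, 180].

### API

Orientations are given as [roll, pitch, yaw] about the fixed x, y, z axes, in that order (R = Rz(yaw) Ry(pitch) Rx(roll)).
In Python, from plant import ctrl gives the robot as it stands.
- The arm moves only by the tool apply_moves, never from a script. Its argument "targets" is a list of rows, each an object with "travel": the shift along the tool's x, y, z in mm, a list of three; "roll": the turn about the tool's z in degrees; "jaw": the finger opening in mm, from 0 to 87.6. In form: [{"travel": [tx, ty, tz], "roll": roll, "jaw": jaw}, ...]. A call has 1 to 10 rows; each row shifts and turns the commanded pose from where the row before left it, along the tool's axes as they then stand; what a row does not reach is not made up. A row lasts 1/10 s, in which the tool goes at most 50 mm and 8.59 degrees, less where a joint would pass 70% of its speed; a pose out of reach is approached as far as the arm can. A call with a gripper value outside its range is refused whole. The fingers move at their own pace and stop on an object; the grip force is fixed at half the most. Time passes only in rows, so rows that do not move let the fingers close. It gives the time, the measured TCP pose, the force, the opening and the grip force at its end, in the units of the state.
- ctrl.get_obs(): the state, without advancing time (a new reading comes with each control period).
- ctrl.snapshot(name): name is "scene" or "side" or "wrist"; returns the picture (400x640x3 uint8, red, green, blue); there is no depth.
- ctrl.calibration(name): a dict with "K" (3x3 intrinsics, pixels), "extrinsics" (4x4, takes a point from camera to world coordinates); the wrist camera has in their place "hand_eye" (4x4, takes a point from camera to tool coordinates, whose origin is the TCP and whose axes are the flange's). Camera axes: x right, y down, z forward; pixel columns grow to the right and rows downward; lengths in m; the calibration is good to about 2 mm. A picture is of the moment at which its call begins: read the wrist's pose just before it. calibration takes no time and is no camera call.
- ctrl.close_job(): hands the job in; it is judged then, once.
The state is a dict: "clock": time; "joint_pos": joint angles; "qvel": joint speeds; "tau": joint torques, N m; "tool_pos": TCP position; "orientation": TCP orientation; "force": force on the tool from outside, world axes, zero at the start; "moment": the same for the moment, N m; "opening": finger opening in m; "gripper_force": force on a finger pad.
Only numpy, scipy, OpenCV 4.12 (cv2) and the standard library are available. Lean on these libraries where they do the work, as an engineer would, in place of code of your own. Each camera call takes 0.05 s, during which the arm holds its last target. There are 200 camera calls.

## Working session

There is one attempt and no reset: what is moved stays moved. The work goes in short steps, Python scripts to look and compute and a tool call to move; the robot and the scene stay as the last step left them, time stands still between calls to the robot, and variables do not carry over. Pictures are saved under pics/ and viewed, at most 10 in all, crops included, and the job is handed in when it is done.

Besides the shell and the picture viewer there is one more tool, called after ">>>" by a JSON object that holds its "op" and its "data", one argument or row to a line. apply_moves: Moves the arm, as the interface text tells. Its arguments: {"type":"object","properties":{"targets":{"type":"array","items":{"type":"object","properties":{"travel":{"type":"array","items":{"type":"number"}},"roll":{"type":"number"},"jaw":{"type":"number"}}}}},"required":["targets"]}

```bash
mkdir -p pics
python3 - <<'E'
from plant import ctrl
import cv2,numpy as np
np.set_printoptions(precision=4,suppress=True)
o=ctrl.get_obs();print(o)
for n in("scene","side"):
    im=ctrl.snapshot(n);cv2.imwrite(f"pics/{n}0.png",im[:,:,::-1]);c=ctrl.calibration(n);print(n,c)
print(ctrl.calibration("wrist"))
E
```

```text
{'clock': 0.0, 'joint_pos': array([-47.8953,  20.5912,   0.6364,  -0.0204, -70.1349, -16.5084]), 'qvel': array([ 0.0222,  0.0539,  0.0505, -0.0644,  0.0114, -0.0349]), 'tau': array([  0.0001, -58.2717,  29.3067,   6.9972,   0.0071,  -0.0003]), 'tool_pos': array([ 0.2914, -0.6084,  0.2476]), 'orientation': array([ 179.9086,   -0.0071, -154.4106]), 'force': array([0.3597, 0.1883, 0.1842]), 'moment': array([ 0.0404, -0.0058,  0.0177]), 'gripper_force': 0.0, 'opening': 0.08787355321989468}
scene {'K': array([[455.5585,   0.    , 319.7816],
       [  0.    , 455.5585, 195.538 ],
       [  0.    ,   0.    ,   1.    ]]), 'extrinsics': array([[-0.6393, -0.574 ,  0.5116, -0.3014],
       [-0.7688,  0.4902, -0.4107,  0.6913],
       [-0.015 , -0.6559, -0.7547,  1.1499],
       [ 0.    ,  0.    ,  0.    ,  1.    ]])}
side {'K': array([[450.3591,   0.    , 317.4447],
       [  0.    , 450.3591, 193.384 ],
       [  0.    ,   0.    ,   1.    ]]), 'extrinsics': array([[-0.7227,  0.5945, -0.3525,  0.8365],
       [ 0.6912,  0.6214, -0.3691,  0.5348],
       [-0.0004, -0.5104, -0.86  ,  1.0664],
       [ 0.    ,  0.    ,  0.    ,  1.    ]])}
{'K': array([[327.0471,   0.    , 317.2085],
       [  0.    , 327.0471, 199.2007],
       [  0.    ,   0.    ,   1.    ]]), 'hand_eye': array([[ 0.0002, -0.9648, -0.2632,  0.0707],
       [ 1.    ,  0.    ,  0.0009, -0.0004],
       [-0.0008, -0.2632,  0.9648, -0.1361],
       [ 0.    ,  0.    ,  0.    ,  1.    ]])}
```

View pics/scene0.png

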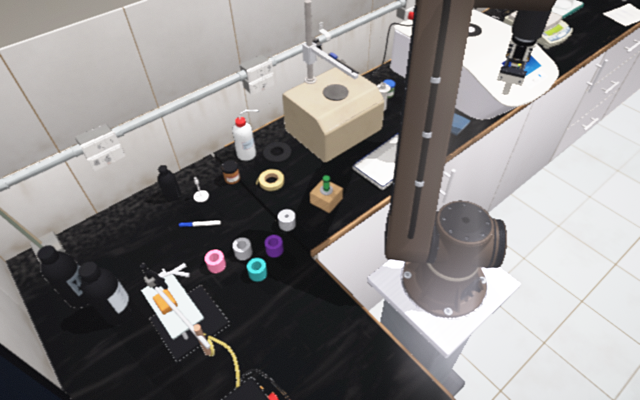

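View pics/side0.png

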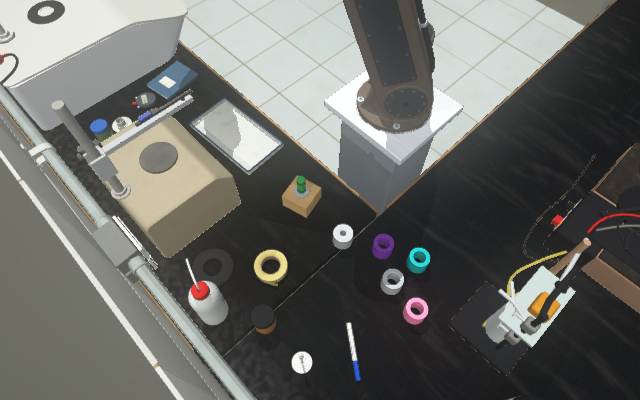

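The two pictures show grey sleeves at about scene (287,219)/(242,248), side (342,236)/(392,281). The gauge is at side (301,186) and the tray around side (237,135). I'll enlarge these.

Run:
```python
import cv2,numpy as np
s=cv2.imread("pics/side0.png");c=cv2.imread("pics/scene0.png")
z=lambda im,x,y,w,h,k:cv2.resize(im[y:y+h,x:x+w],None,fx=k,fy=k,interpolation=cv2.INTER_CUBIC)
a=z(s,270,165,160,130,5);cv2.imwrite("pics/c1.png",a[:600])  # 800x650 -> crop
cv2.imwrite("pics/c1.png",z(s,270,170,160,120,5))
cv2.imwrite("pics/c2.png",np.hstack([z(s,180,90,110,90,4),z(c,225,170,90,90,4)]))
```

```text
(no output)
```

View pics/c1.png

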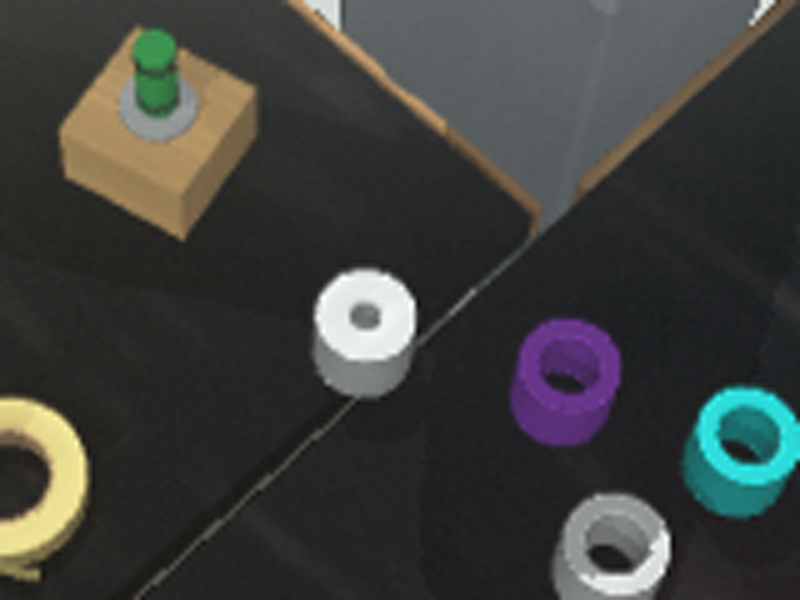

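View pics/c2.png

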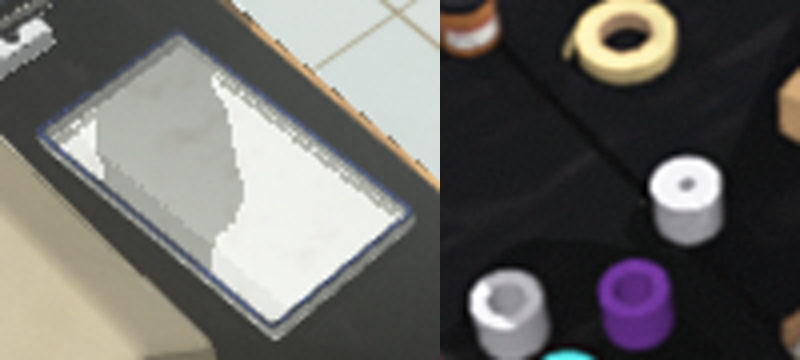

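The small bore belongs to the sleeve at side (343,233), the wide bore to the one at side (392,279). Tray rim corners in side are (225,99), (283,143), (249,171) and (190,123).

```bash
cat > h.py <<'E'
from plant import ctrl
import cv2,numpy as np
from scipy.spatial.transform import Rotation as R
np.set_printoptions(precision=4,suppress=True)
def cam(n,o=None):
    c=ctrl.calibration(n)
    if n!="wrist": return c["K"],c["extrinsics"]
    T=np.eye(4);T[:3,:3]=R.from_euler("xyz",o["orientation"],degrees=True).as_matrix();T[:3,3]=o["tool_pos"]
    return c["K"],T@c["hand_eye"]
def onplane(n,uv,z,o=None):
    K,T=cam(n,o);d=T[:3,:3]@np.linalg.solve(K,[*uv,1]);return T[:3,3]+d*(z-T[2,3])/d[2]
def proj(n,p,o=None):
    K,T=cam(n,o);q=K@np.linalg.solve(T,[*p,1])[:3];return q[:2]/q[2]
def delta(o,p,yaw=None):
    "tool-frame travel in mm from TCP to world p"
    return R.from_euler("xyz",o["orientation"],degrees=True).inv().apply(np.array(p)-o["tool_pos"])*1000
E
python3 - <<'E'
from h import *
for l,s,c,z in[("tight",(343,233),(286.75,216.25),.045),("wide",(392.4,279.4),(242,245),.045),("gauge",(301,179.4),(326,178.5),.1115)]:
    print(l,onplane("side",s,z),onplane("scene",c,z))
for p in[(225,98.75),(283,143.2),(248.75,171.2),(190,123)]:print(onplane("side",p,.019))
# block top corners
for p in[(135,27),(257,90),(184,208),(62,130)]:print("blk",onplane("side",(p[0]/5+270,p[1]/5+170),.05))
E
```

```text
tight [0.4514 0.2242 0.045 ] [0.4488 0.2221 0.045 ]
wide [0.4533 0.3904 0.045 ] [0.4481 0.3877 0.045 ]
gauge [0.4467 0.0669 0.1115] [0.4442 0.0664 0.1115]
[ 0.3786 -0.3579  0.019 ]
[ 0.3625 -0.1058  0.019 ]
[ 0.4958 -0.0989  0.019 ]
[ 0.5131 -0.3537  0.019 ]
blk [0.4207 0.02   0.05  ]
blk [0.4009 0.0939 0.05  ]
blk [0.4771 0.119  0.05  ]
blk [0.4916 0.041  0.05  ]
```

>>> {"op": "apply_moves", "data": {
  "targets": [
    {"travel":[0,0,0],"roll":8.53,"jaw":87},
    {"travel":[0,0,0],"roll":8.53,"jaw":87},
    {"travel":[0,0,0],"roll":8.53,"jaw":87},
    {"travel":[-8,45,0],"roll":0,"jaw":87},
    {"travel":[-10,45,0],"roll":0,"jaw":87},
    {"travel":[-10,45,0],"roll":0,"jaw":87},
    {"travel":[-10,45,0],"roll":0,"jaw":87},
    {"travel":[-10,45,0],"roll":0,"jaw":87},
    {"travel":[-10,45,0],"roll":0,"jaw":87},
    {"travel":[-10,45,0],"roll":0,"jaw":87}
  ]
}}

```text
clock: 1.1
tool_pos: [0.3594, -0.292, 0.2484]
orientation: [180.0, -0.0, 180.0]
force: [1.3, -0.1, 0.9]
opening: 0.087
gripper_force: 0.0
```

Run:
```python
from h import *
o=ctrl.get_obs();print(o["tool_pos"],o["orientation"],o["joint_pos"],o["force"])
print(delta(o,[.446,.067,.22]))
for n,p in[("purple",(384,242.4)),("cyan",(419.4,256))]:print(n,onplane("side",p,.045))
```

```text
[ 0.3594 -0.292   0.2484] [179.9899  -0.0031 179.9873] [-14.6259   0.1294 -24.8744  -0.0099 -65.0018 -75.3826] [ 1.2928 -0.0502  0.8849]
[-86.5351 358.9668  28.4322]
purple [0.3963 0.3125 0.045 ]
cyan [0.361  0.3963 0.045 ]
```

>>> {"op": "apply_moves", "data": {
  "targets": [
    {"travel":[-11,45,0],"roll":0,"jaw":87},
    {"travel":[-11,45,0],"roll":0,"jaw":87},
    {"travel":[-11,45,0],"roll":0,"jaw":87},
    {"travel":[-11,45,0],"roll":0,"jaw":87},
    {"travel":[-11,45,5],"roll":0,"jaw":87},
    {"travel":[-11,45,8],"roll":0,"jaw":87},
    {"travel":[-11,45,8],"roll":0,"jaw":87},
    {"travel":[-10,44,7],"roll":0,"jaw":87},
    {"travel":[0,0,0],"roll":0,"jaw":87}
  ]
}}

```text
clock: 2.0
tool_pos: [0.4471, 0.0692, 0.2195]
orientation: [-180.0, -0.1, -179.8]
force: [-0.2, -0.6, 0.6]
opening: 0.0871
gripper_force: 0.0
```

Run:
```python
from h import *
o=ctrl.get_obs();print(o["clock"],o["tool_pos"],o["orientation"],o["joint_pos"],o["force"])
im=ctrl.snapshot("wrist");cv2.imwrite("pics/w1.png",im[:,:,::-1])
np.save("o1.npy",o,allow_pickle=True)
print(proj("wrist",[.446,.067,.1115],o),proj("wrist",[.45,.223,.045],o))
```

```text
2.0 [0.4471 0.0692 0.2195] [-179.9772   -0.0563 -179.7557] [  33.8677    0.4485  -28.5578   -0.0139  -61.0532 -123.6166] [-0.2267 -0.6473  0.6412]
[314.6962 203.0184] [474.9793 189.0387]
```

View pics/w1.png

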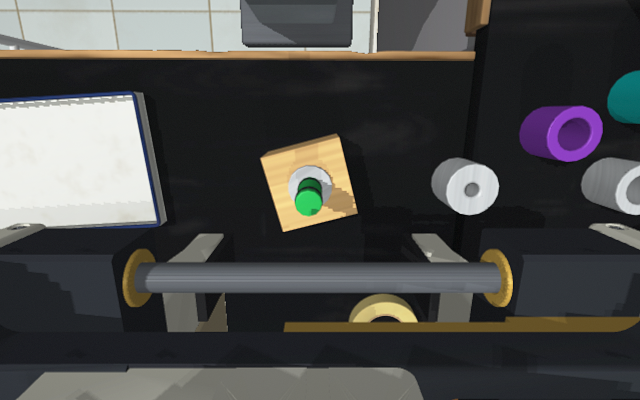

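The wrist view shows the gauge's grip top at (309,202) and the small bore at (472,189). The wide sleeve is at the right edge.

Run:
```python
from h import *
o=np.load("o1.npy",allow_pickle=True).item()
im=cv2.imread("pics/w1.png");h=cv2.cvtColor(im,cv2.COLOR_BGR2HSV)
m=cv2.inRange(h,(45,120,170),(80,255,255));n,l,s,c=cv2.connectedComponentsWithStats(m);i=1+s[1:,4].argmax();print(s[i],c[i])
g=onplane("wrist",(309,202),.1115,o);print(g,onplane("wrist",c[i],.1115,o),onplane("wrist",(472,189),.045,o))
print(delta(o,[*g[:2],.087]))
```

```text
[295 191  27  25 477] [307.2893 202.2893]
[0.4452 0.0626 0.1115] [0.4454 0.0613 0.1115] [0.45   0.2201 0.045 ]
[  1.7821  -6.518  132.502 ]
```

>>> {"op": "apply_moves", "data": {
  "targets": [
    {"travel":[1.5,-5,40],"roll":0,"jaw":60},
    {"travel":[0,0,45],"roll":0,"jaw":50},
    {"travel":[0,0,30],"roll":0,"jaw":40},
    {"travel":[0,0,17],"roll":0,"jaw":40},
    {"travel":[0,0,0],"roll":0,"jaw":28},
    {"travel":[0,0,0],"roll":0,"jaw":28},
    {"travel":[0,0,0],"roll":0,"jaw":28}
  ]
}}

```text
clock: 2.75
tool_pos: [0.4458, 0.0603, 0.0898]
orientation: [179.9, 0.1, 180.0]
force: [0.3, 0.9, 0.7]
opening: 0.0368
gripper_force: 0.0
```

Run:
```python
from h import *
o=ctrl.get_obs();print(o["clock"],o["tool_pos"],o["orientation"],o["force"],o["opening"])
im=ctrl.snapshot("wrist");cv2.imwrite("pics/w2.png",im[:,:,::-1])
```

```text
2.75 [0.4458 0.0603 0.0898] [179.9458   0.1084 179.9948] [0.2627 0.9396 0.7452] 0.036774820378207194
```

View pics/w2.png

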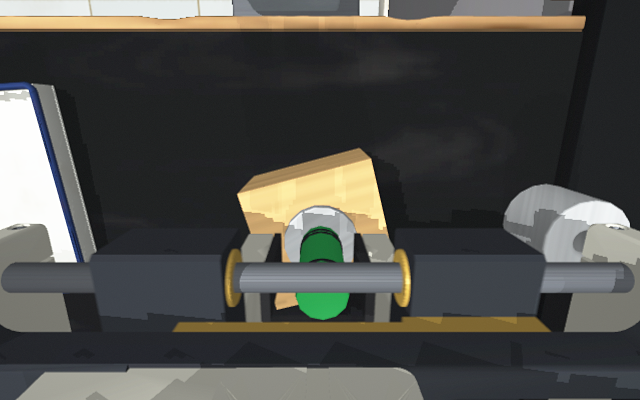

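Grip is centred between the fingers (grip x≈322, fingers at 272 and 368). I'll close and lift.

>>> {"op": "apply_moves", "data": {
  "targets": [
    {"travel":[0,0,2],"roll":0,"jaw":10},
    {"travel":[0,0,0],"roll":0,"jaw":10},
    {"travel":[0,0,0],"roll":0,"jaw":10},
    {"travel":[0,0,0],"roll":0,"jaw":10},
    {"travel":[0,0,0],"roll":0,"jaw":10}
  ]
}}

```text
clock: 3.3
tool_pos: [0.4456, 0.0607, 0.0872]
orientation: [180.0, 0.1, -180.0]
force: [-0.4, 1.4, 6.2]
opening: 0.0215
gripper_force: 30.0
```

>>> {"op": "apply_moves", "data": {
  "targets": [
    {"travel":[0,0,-5],"roll":0,"jaw":10},
    {"travel":[0,0,-15],"roll":0,"jaw":10},
    {"travel":[0,0,-25],"roll":0,"jaw":10},
    {"travel":[0,0,-30],"roll":0,"jaw":10},
    {"travel":[0,0,-10],"roll":0,"jaw":10},
    {"travel":[0,0,0],"roll":0,"jaw":10}
  ]
}}

```text
clock: 3.9
tool_pos: [0.4454, 0.0606, 0.1727]
orientation: [179.9, 0.1, -180.0]
force: [0.2, 1.2, -1.2]
opening: 0.0215
gripper_force: 30.0
```

Run:
```python
from h import *
o=ctrl.get_obs();print(o["clock"],o["tool_pos"],o["orientation"],o["joint_pos"],o["force"],o["opening"],o["gripper_force"])
print(delta(o,[.451,.389,.173]))
```

```text
3.9 [0.4454 0.0606 0.1727] [ 179.9145    0.1234 -179.995 ] [  32.9967    2.8031  -32.9506   -0.0056  -54.0962 -122.9883] [ 0.1792  1.2087 -1.1976] 0.02152177524154212 29.999810457229614
[ -5.6011 328.424    0.2448]
```

>>> {"op": "apply_moves", "data": {
  "targets": [
    {"travel":[0,20,0],"roll":0,"jaw":10},
    {"travel":[-1,35,0],"roll":0,"jaw":10},
    {"travel":[-1,40,0],"roll":0,"jaw":10},
    {"travel":[-1,40,0],"roll":0,"jaw":10},
    {"travel":[-1,40,0],"roll":0,"jaw":10},
    {"travel":[-1,35,0],"roll":0,"jaw":10},
    {"travel":[0,20,0],"roll":0,"jaw":10},
    {"travel":[0,10,0],"roll":0,"jaw":10},
    {"travel":[0,0,0],"roll":0,"jaw":10},
    {"travel":[0,0,0],"roll":0,"jaw":10}
  ]
}}

```text
clock: 4.9
tool_pos: [0.4495, 0.2991, 0.1709]
orientation: [-179.9, -0.1, 180.0]
force: [0.1, 0.1, -1.6]
opening: 0.0215
gripper_force: 30.0
```

Run:
```python
from h import *
o=ctrl.get_obs();print(o["clock"],o["tool_pos"],o["orientation"],o["joint_pos"],o["opening"])
im=ctrl.snapshot("wrist");cv2.imwrite("pics/w3.png",im[:,:,::-1])
np.save("o3.npy",o,allow_pickle=True)
print(proj("wrist",[.451,.389,.045],o))
```

```text
4.9 [0.4495 0.2991 0.1709] [-179.9299   -0.0684  179.9867] [  54.4364   11.7208  -22.5274   -0.018   -55.8487 -144.4395] 0.021497165127698285
[425.7487 200.1548]
```

View pics/w3.png

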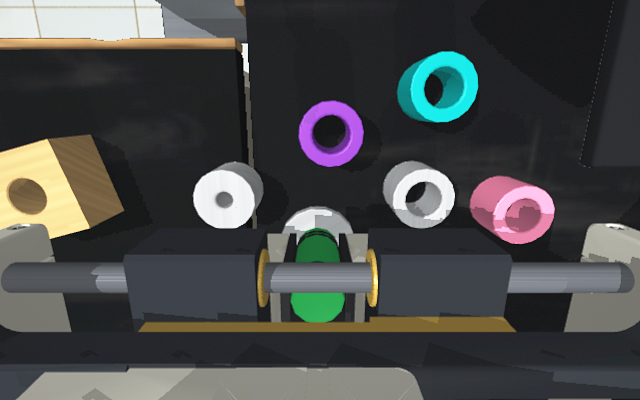

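Wide sleeve's bore mouth is at about (425,194); the tight one's is at (224,200).

Run:
```python
from h import *
o=np.load("o3.npy",allow_pickle=True).item()
im=cv2.imread("pics/w3.png")
cv2.imwrite("pics/c3.png",cv2.resize(np.hstack([im[150:240,370:470],im[150:240,180:280]]),None,fx=4,fy=4,interpolation=cv2.INTER_CUBIC))
for p in[(425,194),(224,200)]:print(onplane("wrist",p,.045,o))
```

```text
[0.4457 0.3879 0.045 ]
[0.4509 0.2214 0.045 ]
```

View pics/c3.png

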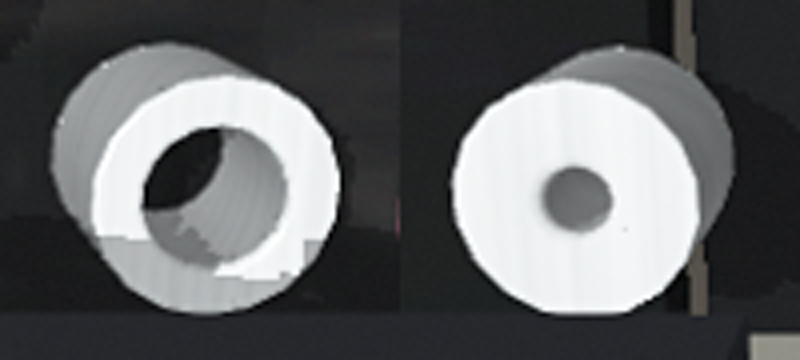

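The top face centres are at (423.8,199) for the wide and (224.3,199.5) for the tight sleeve.

Run:
```python
from h import *
o=np.load("o3.npy",allow_pickle=True).item()
for p in[(423.75,199),(224.25,199.3)]:
    q=onplane("wrist",p,.045,o);print(q,delta(o,[*q[:2],.171]))
# bias: where the held grip (between pads) seems: top at TCP z+0.0245
print(proj("wrist",o["tool_pos"]+[0,0,.0245],o))
```

```text
[0.45   0.3873 0.045 ] [-0.4479 88.1214 -0.2463]
[0.4503 0.2216 0.045 ] [ -0.7787 -77.5121  -0.044 ]
[317.7296 299.4884]
```

>>> {"op": "apply_moves", "data": {
  "targets": [
    {"travel":[0,20,0],"roll":0,"jaw":10},
    {"travel":[0,35,0],"roll":0,"jaw":10},
    {"travel":[-0.5,23,0],"roll":0,"jaw":10},
    {"travel":[0,10,10],"roll":0,"jaw":10},
    {"travel":[0,0,20],"roll":0,"jaw":10},
    {"travel":[0,0,12],"roll":0,"jaw":10},
    {"travel":[0,0,0],"roll":0,"jaw":10},
    {"travel":[0,0,0],"roll":0,"jaw":10}
  ]
}}

```text
clock: 5.75
tool_pos: [0.4507, 0.3877, 0.1296]
orientation: [-180.0, -0.0, 180.0]
force: [0.5, -0.2, -0.7]
opening: 0.0215
gripper_force: 30.0
```

Run:
```python
from h import *
o=ctrl.get_obs();print(o["clock"],o["tool_pos"],o["orientation"],o["force"])
a=ctrl.snapshot("wrist");s=ctrl.snapshot("side")
z=lambda im,x,y,w,h,k:cv2.resize(im[y:y+h,x:x+w],None,fx=k,fy=k,interpolation=cv2.INTER_CUBIC)
cv2.imwrite("pics/m1.png",np.hstack([z(a,220,120,200,200,2),z(s,342,220,100,100,4)])[:,:,::-1])
print(proj("side",o["tool_pos"]-[0,0,.077]),proj("side",[.45,.3873,.045]))
```

```text
5.75 [0.4507 0.3877 0.1296] [-179.9607   -0.0069  179.9839] [ 0.5039 -0.2336 -0.7132]
[392.7367 276.7385] [392.3377 277.5714]
```

View pics/m1.png

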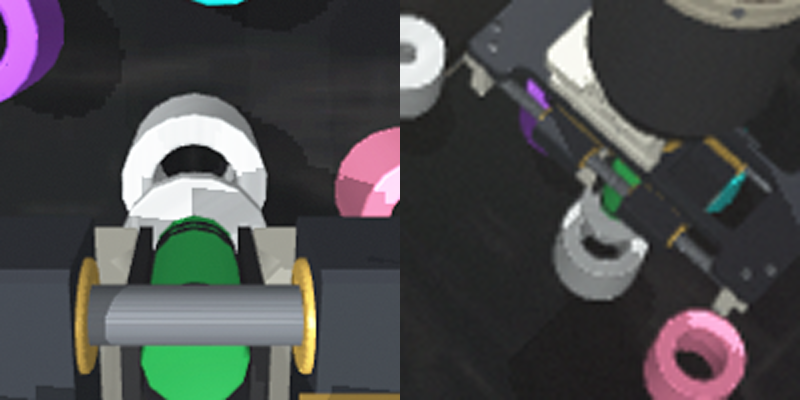

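The gauge is laterally centred over the bore, so I'll lower it gently.

>>> {"op": "apply_moves", "data": {
  "targets": [
    {"travel":[0,0,5],"roll":0,"jaw":10},
    {"travel":[0,0,4],"roll":0,"jaw":10},
    {"travel":[0,0,4],"roll":0,"jaw":10},
    {"travel":[0,0,4],"roll":0,"jaw":10},
    {"travel":[0,0,4],"roll":0,"jaw":10},
    {"travel":[0,0,0],"roll":0,"jaw":10}
  ]
}}

```text
clock: 6.45
tool_pos: [0.4502, 0.388, 0.1078]
orientation: [-179.9, -0.0, -180.0]
force: [-0.2, 0.2, -1.0]
opening: 0.022
gripper_force: 30.0
```

>>> {"op": "apply_moves", "data": {
  "targets": [
    {"travel":[0,0,5],"roll":0,"jaw":10},
    {"travel":[0,0,5],"roll":0,"jaw":10},
    {"travel":[0,0,5],"roll":0,"jaw":10},
    {"travel":[0,0,5],"roll":0,"jaw":10},
    {"travel":[0,0,3],"roll":0,"jaw":10},
    {"travel":[0,0,2],"roll":0,"jaw":10},
    {"travel":[0,0,0],"roll":0,"jaw":10}
  ]
}}

```text
clock: 7.15
tool_pos: [0.4504, 0.3882, 0.0832]
orientation: [-180.0, -0.0, -180.0]
force: [-0.2, -0.7, -0.4]
opening: 0.0214
gripper_force: 30.0
```

>>> {"op": "apply_moves", "data": {
  "targets": [
    {"travel":[0,0,1],"roll":0,"jaw":10},
    {"travel":[0,0,0],"roll":0,"jaw":10}
  ]
}}

```text
clock: 7.35
tool_pos: [0.4505, 0.3883, 0.0826]
orientation: [180.0, 0.0, -180.0]
force: [0.6, -0.8, -0.8]
opening: 0.0212
gripper_force: 30.0
```

>>> {"op": "apply_moves", "data": {
  "targets": [
    {"travel":[0,0,0.5],"roll":0,"jaw":10},
    {"travel":[0,0,0],"roll":0,"jaw":10},
    {"travel":[0,0,0],"roll":0,"jaw":26},
    {"travel":[0,0,0],"roll":0,"jaw":40},
    {"travel":[0,0,0],"roll":0,"jaw":45},
    {"travel":[0,0,0],"roll":0,"jaw":45}
  ]
}}

```text
clock: 7.95
tool_pos: [0.4505, 0.3884, 0.0821]
orientation: [180.0, 0.0, -180.0]
force: [-0.3, 0.6, 0.3]
opening: 0.0428
gripper_force: 0.0
```

>>> {"op": "apply_moves", "data": {
  "targets": [
    {"travel":[0,0,-10],"roll":0,"jaw":50},
    {"travel":[0,0,-25],"roll":0,"jaw":60},
    {"travel":[0,0,-40],"roll":0,"jaw":80},
    {"travel":[0,0,-35],"roll":0,"jaw":80},
    {"travel":[0,-35,-10],"roll":0,"jaw":80},
    {"travel":[0,-45,0],"roll":0,"jaw":80},
    {"travel":[0,-20,0],"roll":0,"jaw":80},
    {"travel":[0,0,0],"roll":0,"jaw":80}
  ]
}}

```text
clock: 8.75
tool_pos: [0.4502, 0.2859, 0.2032]
orientation: [180.0, 0.0, 179.9]
force: [0.4, 0.4, 0.8]
opening: 0.0799
gripper_force: 0.0
```

Run:
```python
from h import *
o=ctrl.get_obs();print(o["clock"],o["tool_pos"],o["orientation"],o["force"])
a=ctrl.snapshot("wrist");cv2.imwrite("pics/w4.png",a[:,:,::-1])
np.save("o4.npy",o,allow_pickle=True)
for p in[(.45,.388,.1065),(.4503,.2216,.045)]:print(proj("wrist",p,o))
```

```text
8.75 [0.4502 0.2859 0.2032] [179.9524   0.0257 179.901 ] [0.3718 0.3629 0.7585]
[454.5594 207.8436]
[247.6337 189.2751]
```

View pics/w4.png

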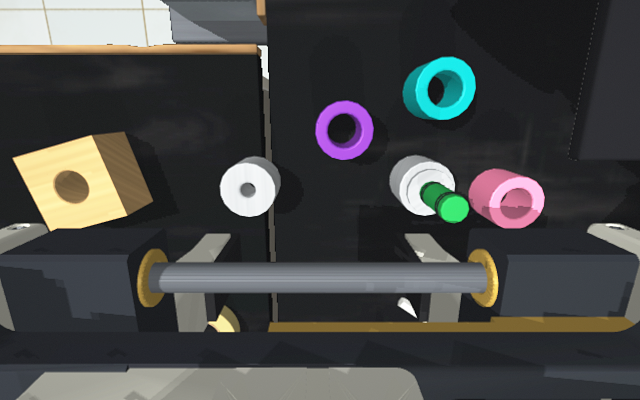

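The gauge stands home: its grip top is at (453,207) where (454,208) was predicted. Next is the tight sleeve, whose top is at (247,190) as expected.

>>> {"op": "apply_moves", "data": {
  "targets": [
    {"travel":[0,-20,0],"roll":0,"jaw":85},
    {"travel":[0,-30,20],"roll":0,"jaw":85},
    {"travel":[0,-14,35],"roll":0,"jaw":85},
    {"travel":[0,0,35],"roll":0,"jaw":85},
    {"travel":[0,0,15],"roll":0,"jaw":85},
    {"travel":[0,0,0],"roll":0,"jaw":85}
  ]
}}

```text
clock: 9.4
tool_pos: [0.4495, 0.2233, 0.0948]
orientation: [-179.8, -0.2, -180.0]
force: [-1.2, -0.7, 0.2]
opening: 0.0848
gripper_force: 0.0
```

Run:
```python
from h import *
o=ctrl.get_obs();print(o["tool_pos"],o["orientation"],o["force"],o["opening"]);print(delta(o,[.4503,.2216,.03]))
```

```text
[0.4495 0.2233 0.0948] [-179.8001   -0.1932 -179.9926] [-1.1878 -0.6609  0.1615] 0.08480854193878343
[-1.0367 -1.4765 64.8503]
```

>>> {"op": "apply_moves", "data": {
  "targets": [
    {"travel":[-0.5,-1,20],"roll":0,"jaw":85},
    {"travel":[0,0,20],"roll":0,"jaw":85},
    {"travel":[0,0,15],"roll":0,"jaw":85},
    {"travel":[0,0,9],"roll":0,"jaw":85},
    {"travel":[0,0,0],"roll":0,"jaw":75},
    {"travel":[0,0,0],"roll":0,"jaw":60},
    {"travel":[0,0,0],"roll":0,"jaw":40},
    {"travel":[0,0,0],"roll":0,"jaw":40},
    {"travel":[0,0,0],"roll":0,"jaw":40},
    {"travel":[0,0,0],"roll":0,"jaw":40}
  ]
}}

```text
clock: 10.4
tool_pos: [0.451, 0.2231, 0.0337]
orientation: [-180.0, 0.0, -180.0]
force: [-1.7, -2.3, 5.8]
opening: 0.0506
gripper_force: 30.0
```

>>> {"op": "apply_moves", "data": {
  "targets": [
    {"travel":[0,0,-10],"roll":0,"jaw":40},
    {"travel":[0,0,-30],"roll":0,"jaw":40},
    {"travel":[0,0,-40],"roll":0,"jaw":40},
    {"travel":[0,-15,-20],"roll":0,"jaw":40},
    {"travel":[1,-30,0],"roll":0,"jaw":40},
    {"travel":[2,-40,0],"roll":0,"jaw":40},
    {"travel":[2,-40,0],"roll":0,"jaw":40},
    {"travel":[2,-40,0],"roll":0,"jaw":40},
    {"travel":[2,-40,0],"roll":0,"jaw":40},
    {"travel":[2,-40,0],"roll":0,"jaw":40}
  ]
}}

```text
clock: 11.4
tool_pos: [0.4395, -0.0231, 0.1337]
orientation: [180.0, 0.0, -180.0]
force: [1.0, 0.6, -2.4]
opening: 0.0504
gripper_force: 30.0
```

>>> {"op": "apply_moves", "data": {
  "targets": [
    {"travel":[2,-40,0],"roll":0,"jaw":40},
    {"travel":[2,-40,0],"roll":0,"jaw":40},
    {"travel":[0,-30,0],"roll":0,"jaw":40},
    {"travel":[0,-10,0],"roll":0,"jaw":40},
    {"travel":[0,0,0],"roll":0,"jaw":40},
    {"travel":[0,0,0],"roll":0,"jaw":40}
  ]
}}

```text
clock: 12.0
tool_pos: [0.436, -0.1415, 0.1333]
orientation: [180.0, 0.0, 180.0]
force: [-0.2, 0.8, -2.5]
opening: 0.0506
gripper_force: 30.0
```

Run:
```python
from h import *
o=ctrl.get_obs();print(o["tool_pos"],o["orientation"],o["force"],o["opening"],o["joint_pos"]);print(delta(o,[.435,-.228,.036]))
a=ctrl.snapshot("wrist")
# tray's blue edge in view: nearest (robot-side) rim line
h=cv2.cvtColor(a,cv2.COLOR_RGB2HSV);m=cv2.inRange(h,(105,120,30),(130,255,160));ys,xs=np.nonzero(m)
for x0 in range(40,640,100):
    k=(xs>=x0)&(xs<x0+4)
    if k.any():
        y=np.sort(ys[k]);print(x0,y[0],y[-1],k.sum(),onplane("wrist",(x0+2,y[0]),.019,o)[:2])
```

```text
[ 0.436  -0.1415  0.1333] [179.9845   0.0117 179.967 ] [-0.208   0.8223 -2.4931] 0.050575659161155376 [  6.7494   6.5836 -34.9     -0.0187 -48.503  -96.7701]
[  0.937  -86.5718  97.2302]
40 121 222 66 [ 0.3732 -0.3464]
140 114 119 21 [ 0.3682 -0.2713]
240 108 112 20 [ 0.3639 -0.197 ]
340 101 106 22 [ 0.359  -0.1234]
```

>>> {"op": "apply_moves", "data": {
  "targets": [
    {"travel":[0,-20,0],"roll":0,"jaw":40},
    {"travel":[1,-40,0],"roll":0,"jaw":40},
    {"travel":[0,-26,15],"roll":0,"jaw":40},
    {"travel":[0,0,30],"roll":0,"jaw":40},
    {"travel":[0,0,25],"roll":0,"jaw":40},
    {"travel":[0,0,14],"roll":0,"jaw":40},
    {"travel":[0,0,6],"roll":0,"jaw":40},
    {"travel":[0,0,0],"roll":0,"jaw":40},
    {"travel":[0,0,0],"roll":0,"jaw":40}
  ]
}}

```text
clock: 12.95
tool_pos: [0.4359, -0.2273, 0.0438]
orientation: [-180.0, 0.1, -179.9]
force: [0.5, 0.9, -2.3]
opening: 0.0504
gripper_force: 30.0
```

>>> {"op": "apply_moves", "data": {
  "targets": [
    {"travel":[0,0,4],"roll":0,"jaw":40},
    {"travel":[0,0,2],"roll":0,"jaw":40},
    {"travel":[0,0,1.5],"roll":0,"jaw":40},
    {"travel":[0,0,0],"roll":0,"jaw":40}
  ]
}}

```text
clock: 13.35
tool_pos: [0.4351, -0.2277, 0.0356]
orientation: [-180.0, 0.0, -180.0]
force: [0.2, -0.3, -2.3]
opening: 0.0505
gripper_force: 30.0
```

>>> {"op": "apply_moves", "data": {
  "targets": [
    {"travel":[0,0,0.7],"roll":0,"jaw":40},
    {"travel":[0,0,0],"roll":0,"jaw":40}
  ]
}}

```text
clock: 13.55
tool_pos: [0.4352, -0.2277, 0.0355]
orientation: [-180.0, 0.0, -180.0]
force: [-2.4, 2.2, 7.1]
opening: 0.0508
gripper_force: 30.0
```

On the floor (7 N). I'll release and retreat.

>>> {"op": "apply_moves", "data": {
  "targets": [
    {"travel":[0,0,0],"roll":0,"jaw":56},
    {"travel":[0,0,0],"roll":0,"jaw":65},
    {"travel":[0,0,0],"roll":0,"jaw":75},
    {"travel":[0,0,0],"roll":0,"jaw":80},
    {"travel":[0,0,-5],"roll":0,"jaw":80},
    {"travel":[0,0,-20],"roll":0,"jaw":80},
    {"travel":[0,0,-40],"roll":0,"jaw":80},
    {"travel":[0,0,-40],"roll":0,"jaw":80},
    {"travel":[0,0,-30],"roll":0,"jaw":80},
    {"travel":[0,0,0],"roll":0,"jaw":80}
  ]
}}

```text
clock: 14.55
tool_pos: [0.4376, -0.2283, 0.1747]
orientation: [-179.9, 0.5, -179.9]
force: [0.7, -0.2, -1.3]
opening: 0.08
gripper_force: 0.0
```

>>> {"op": "apply_moves", "data": {
  "targets": [
    {"travel":[0,50,0],"roll":0,"jaw":80},
    {"travel":[0,40,0],"roll":0,"jaw":80},
    {"travel":[0,0,0],"roll":0,"jaw":80},
    {"travel":[0,0,0],"roll":0,"jaw":80}
  ]
}}

```text
clock: 14.95
tool_pos: [0.435, -0.137, 0.1699]
orientation: [180.0, 0.0, -179.8]
force: [0.0, -0.1, -0.5]
opening: 0.0803
gripper_force: 0.0
```

Run:
```python
from h import *
o=ctrl.get_obs();print(o["clock"],o["tool_pos"],o["opening"],o["force"])
w=ctrl.snapshot("wrist");s=ctrl.snapshot("side")
# tight sleeve: dark bore disc on the top face, expected pixel and darkest local spot
for z in(.047,):
    u=proj("wrist",[.4352,-.2277,z],o);print("exp tight",u)
x,y=np.round(u).astype(int);g=cv2.cvtColor(w,cv2.COLOR_RGB2GRAY)
print(g[y-36:y+37:4,x-40:x+41:4])
h=cv2.cvtColor(s,cv2.COLOR_RGB2HSV);m=cv2.inRange(h,(50,100,60),(75,255,255));n,l,st,c=cv2.connectedComponentsWithStats(m);i=1+st[1:,4].argmax()
print("green side",st[i],c[i],proj("side",[.45,.388,.1065]),proj("side",[.45,.388,.0515]))
```

```text
14.95 [ 0.435  -0.137   0.1699] 0.08027142215484591 [ 0.0038 -0.0516 -0.5202]
exp tight [206.8189 199.0764]
[[241 241 241 241 239 238 230 228 227 231 163 114 111 107 102  97 109 236
  231 231 233]
 [241 241 241 240 238 238 231 232 147 116 109 104 101  97  95  96  94  90
  138 221 232]
 [240 240 240 238 237 240 204 221 223 215 219 224 226 112  96  94  92  89
   91 155 172]
 [238 239 241 239 236 223 216 220 222 213 218 221 224 224 202  88  93  93
   88  88 165]
 [241 241 241 241 221 218 216 219 220 213 218 220 224 224 218 216  85  90
   91  85 132]
 [240 240 241 216 219 217 214 217 219 214 216 219 222 223 219 218 205  86
   87  86  79]
 [241 241 240 221 219 216 213 216 218 215 213 220 222 223 218 215 218 102
   85  86  79]
 [241 241 238 220 219 214 213 216 202 113  78 144 222 222 217 215 217 214
   83  84  80]
 [240 241 237 221 219 213 213 207 121  81  85  87 141 222 216 212 217 224
   82  86  99]
 [240 240 241 220 219 213 214 204 110  86  89  93  90 221 217 212 217 223
   81  88 165]
 [240 240 240 221 218 212 215 212 167  88  92  99 162 222 218 213 217 221
   82 100 171]
 [240 240 240 224 218 212 216 212 210 196 172 200 220 221 219 213 216 223
   88 174 170]
 [240 239 239 239 217 213 216 210 215 219 211 216 219 221 218 213 215 195
  181 177 172]
 [240 238 239 240 226 215 216 209 215 218 209 215 218 221 218 214 215 163
  178 177 175]
 [239 236 236 236 238 227 216 208 216 217 209 214 216 220 218 215 182 172
  176 177 175]
 [240 239 239 238 236 239 239 208 214 215 209 214 214 219 217 220 239 239
  201 204 174]
 [240 240 238 240 238 240 240 239 238 223 206 209 218 213 239 239 239 238
  238 238 238]
 [243 241 240 241 240 239 239 239 238 238 239 239 238 240 240 239 236 242
  240 224 236]
 [245 240 228 227 237 237 228 225 235 229 114 116 116 117 116 116 196  23
   91 226 225]]
green side [390 265  12  17 139] [395.295  272.6259] [396.4597 268.254 ] [392.9535 276.8136]
```

The sleeve stands upright where it was set, its circular top face and bore as predicted on the white floor. The gauge is still home.

```bash
python3 -c "
from plant import ctrl
print(ctrl.close_job())"
```

```text
the job is handed in; nothing more can be done
None
```

The gauge is standing home in the wide-bored sleeve, which is still on the bench; the tight-bored sleeve is upright in the white tray, and the job was handed in at about 15 s (limit 64 s).

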